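Load the blue-glazed tile onto the kiln rack by its edges

ROBOT

A 6-joint arm with a two-finger parallel gripper is mounted at the origin on the work surface. World frame = base frame: x ahead of the robot, y to its left, z up, the work surface at z = 0. Lengths are in m, angles in rad, forces in N, time in s.
With the tool pointing down it reaches from about 0.275 to 0.975 m from the base axis. Payload 8.4 kg.
Tool frame: the origin (TCP) lies between the finger pads; the fingertips stand arm.nose_length ahead of it and the grasp point (between the pads) lies 2 mm behind it (arm.nose_length is the distance from the TCP to the fingertips, in m); z points along the fingers, y is the line along which they close (so a half turn about z gives the same grasp; the last joint's range is limited). The gripper opens to 92 mm and grips with 3 to 60 N. Pads are 20 mm wide; open, the fingers measure 128 mm over their backs; the gripper's body (75 mm by 189 mm) begins 69 mm behind the grasp point.
Start: joints at [-1.224, 0.353, 1.633, -0, 1.155, -0.002], TCP at [0.214, -0.587, 0.232] pointing down, gripper open.
Joint ranges: [-2.63, 2.63], [-0.92, 2.1], [0.06, 2.66], [-1.3, 4.44], [0, 2.69], [-3.02, 3.02]. Speed limits (rad/s): [2.22, 2.22, 2.79, 3.14, 3.14, 3.14].

INTERFACE

Orientations are given as a unit quaternion [x, y, z, w].
In Python, from rig import arm gives the robot as it stands. The module is installed in compiled form; this text tells all that it offers.
- The arm moves only by the tool play_rows, never from a script. Its argument "moves" is one flat list of numbers, 6 for each row, row after row: the shift along the tool's x, y, z in mm, then the turn, a rotation vector about the tool's x, y, z in rad. In form: [dx, dy, dz, wx, wy, wz, dx, dy, dz, wx, wy, wz, ...]. A call has exactly 5 rows; each row shifts and turns the commanded pose from where the row before left it, along the tool's axes as they then stand; what a row does not reach is not made up. A row lasts 1/10 s, in which the tool goes at most 50 mm and 8.59 degrees, less where a joint would pass 70% of its speed; a pose out of reach is approached as far as the arm can. A call is refused whole if a number of a shift passes 50 or a number of a turn 0.15, either way. A call with a gripper value outside its range is refused whole. "grip" is the finger opening in mm, from 0 to 91.9, set as the call begins (left out, the last holds). The fingers move at their own pace and stop on an object; "grip_force" is the grip in N (left out, the last holds). Time passes only in rows, so rows that do not move let the fingers close, or fill a call up. It gives the time, the measured TCP pose, the force, the opening and the grip force at its end, in the units of the state.
- arm.state(): the state, without advancing time (a new reading comes with each control period).
- arm.camera(name): name is "scene" or "side" or "wrist"; returns (picture, depth): 480x640x3 uint8, red, green, blue; 480x640 float32, m along the optical axis (not along the pixel's ray), 0 where there is no reading.
- arm.camera_model(name): a dict with "fx", "fy", "cx", "cy" (pixels), "T" (4x4, takes a point from camera to world coordinates); the wrist camera has in their place "T_tool_cam" (4x4, takes a point from camera to tool coordinates, whose origin is the TCP and whose axes are the flange's). Camera axes: x right, y down, z forward; pixel columns grow to the right and rows downward; lengths in m; the calibration is good to about 2 mm. A picture is of the moment at which its call begins: read the wrist's pose just before it. camera_model takes no time and is no camera call.
- arm.sign_off(): hands the job in; it is judged then, once.
The state is a dict: "t": time; "joint_positions": joint angles; "joint_velocities": joint speeds; "joint_torque": joint torques, N m; "tool_pos": TCP position; "tool_rot": TCP orientation; "ft_force": force on the tool from outside, world axes, zero at the start; "moment": the same for the moment, N m; "grip_width": finger opening in m; "grip_force": force on a finger pad.
Only numpy, scipy, OpenCV 4.12 (cv2) and the standard library are available. Lean on these libraries where they do the work, as an engineer would, in place of code of your own. Each camera call takes 0.05 s, during which the arm holds its last target. There are 200 camera calls.

TASK

Load the blue freshly glazed tile onto the empty white-barred kiln rack: hold it by its bare edges only, and lay it down gently, glaze up, centred on the rack and lengthwise along the two bars, without dropping it. Nothing may touch the glaze of any of the three tiles, and the green and amber tiles stay where they are.

Things in the scene. Friction and masses are not known exactly. Their poses are not given: they have to be found in the camera images.
- tile_blue: The tile to load: buff clay, 84 long (x) x 56 wide (y) x 9 mm thick, cobalt blue glaze with pale lotus. The 1.5 mm glaze coat, 74 x 46 mm, lies centred on top; 5 mm of clay all round and the edges are bare. 85 g. Origin: centre of underside, z up. Rests loose on the bars of a fixed wooden stand, underside 40 mm above the table, long edges overhanging, free at the sides and below.
- tile_green: Same tile with green glaze, on its own like stand; leave it alone. Each stand: two bars lengthwise under the tile, 70 mm long, outer faces 15 mm either side of its midline, tops 40 mm above the table, on a foot 96 x 40 mm, 10 mm high. Which tile stands where varies.
- tile_amber: Same tile with amber yellow glaze, on its own like stand; leave it alone. Origin: centre of underside, x along its length, z up.
- rack_top (a point): Centre of the fixed kiln rack, midway between its two white bars, level with their tops, 40 mm above the table; x along the bars, z up. Bars 100 mm long, 8 wide, midlines at y = -11 and +11 mm, 28 mm high on a grey slab 120 (x) x 104 x 12 mm. The loaded tile's underside centre comes here, its length along x, either way round.
There are look-alikes about, which are no part of the job. What is shaped like the tile_blue but pink is not meant.

How it is judged:
At the end, for the whole second after the job is handed in: The blue tile lies at rest on the two bars, glaze up, level within 7 degrees, its centre within 15 mm of the rack's, its underside within 5 mm of the bar tops, its length within 12 degrees of the bars (either way round); the green and amber tiles are within 15 mm of their starts (horizontal distance between tile_blue and rack_top below 0.015 m and z of tile_blue in the frame of rack_top between -0.005 and 0.005 m and angle between the x axis of tile_blue and the x axis of rack_top, either way round below 0.21 rad and angle between tile_blue's own z axis and vertical below 0.12 rad and linear speed of tile_blue below 0.02 m/s and distance of each of tile_green, tile_amber from where it was at the start of the episode below 0.015 m); the robot touches nothing.
It fails at once if the glaze of the blue tile is touched (contact force between tile_blue_c1 and anything else above 0.2 N).
It fails at once if the glaze of the green tile is touched (contact force between tile_green_c1 and anything else above 0.2 N).
It fails at once if the glaze of the amber tile is touched (contact force between tile_amber_c1 and anything else above 0.2 N).
It fails at once if the blue tile is dropped: out of the fingers' hold it moves faster than 0.5 m/s (a fall of about 13 mm) (contact force between tile_blue and the fingers below 0.1 N and linear speed of tile_blue above 0.5 m/s).
It fails at once if the green or amber tile is moved by 15 mm or more (distance of any of tile_green, tile_amber from where it was at the start of the episode above 0.015 m).
It also fails if it takes over 42 s, if anything falls off the work surface, if the arm or the gripper's body presses on something with over 40 N, if the wrist force passes 120 N, or if a joint passes its speed limit or range.

## Working session

There is one attempt and no reset: what is moved stays moved. The work goes in short steps, Python scripts to look and compute and a tool call to move; the robot and the scene stay as the last step left them, time stands still between calls to the robot, and variables do not carry over. Pictures are saved under pics/ and viewed, at most 10 in all, crops included, and the job is handed in when it is done.

Besides the shell and the picture viewer there is one more tool, called after "Request:" by a JSON object that holds its "fn" and its "kwargs". play_rows: Moves the arm, as the interface text tells. Its arguments: {"type":"object","properties":{"moves":{"type":"array","items":{"type":"number"}},"grip":{"type":"number"},"grip_force":{"type":"number"}},"required":["moves"]}

```bash
mkdir -p pics
python3 - <<'E'
from rig import arm
import cv2,numpy as np
s=arm.state();print(s['t'],s['tool_pos'],s['tool_rot'],s['grip_width'],arm.nose_length)
for n in('scene','side'):
    p,d=arm.camera(n);cv2.imwrite(f'pics/{n}0.png',p[:,:,::-1]);np.savez(f'/tmp/{n}.npz',p=p,d=d)
    m=arm.camera_model(n);print(n,m)
print(arm.camera_model('wrist'))
E
```

```text
0.0 [ 0.21344845 -0.5869113   0.23087114] [ 9.84826001e-01  1.73543304e-01 -1.27884722e-04 -6.73661153e-04] 0.09183465857303125 0.017
scene {'fx': 458.3581916287987, 'fy': 458.3581916287987, 'cx': 320.6127582458027, 'cy': 237.23673342260582, 'T': array([[-0.5278897 ,  0.7235742 , -0.44471659,  0.85771567],
       [ 0.84926248,  0.44400269, -0.28568312,  0.18701945],
       [-0.00925757, -0.52849029, -0.84888887,  0.70340671],
       [ 0.        ,  0.        ,  0.        ,  1.        ]])}
side {'fx': 509.6969701339185, 'fy': 509.6969701339185, 'cx': 323.52869401220244, 'cy': 238.56950302537007, 'T': array([[ 0.87793178, -0.25671986,  0.40414194,  0.18628814],
       [-0.47815871, -0.513307  ,  0.71265712, -0.59659985],
       [ 0.02449565, -0.81890832, -0.57340137,  0.53505679],
       [ 0.        ,  0.        ,  0.        ,  1.        ]])}
{'fx': 362.83079372681715, 'fy': 362.83079372681715, 'cx': 321.3012856475696, 'cy': 242.42807932853344, 'T_tool_cam': array([[-2.72642449e-04, -9.71592350e-01, -2.36660582e-01,
         6.63059930e-02],
       [ 9.99999726e-01, -4.27789920e-04,  6.04219926e-04,
         3.15386276e-04],
       [-6.88296469e-04, -2.36660353e-01,  9.71592200e-01,
        -1.52381986e-01],
       [ 0.00000000e+00,  0.00000000e+00,  0.00000000e+00,
         1.00000000e+00]])}
```

View pics/scene0.png

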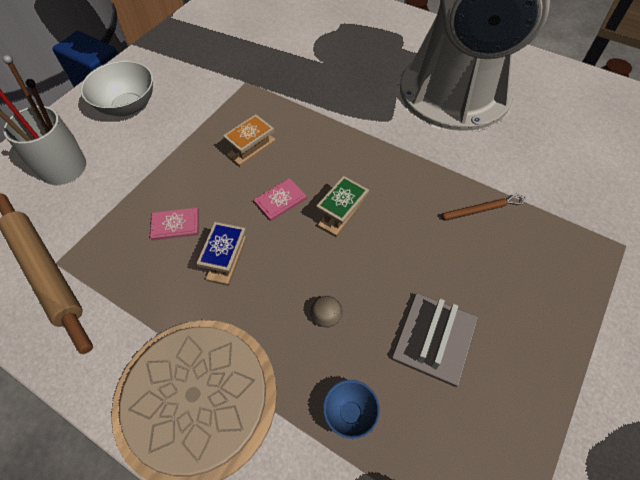

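View pics/side0.png

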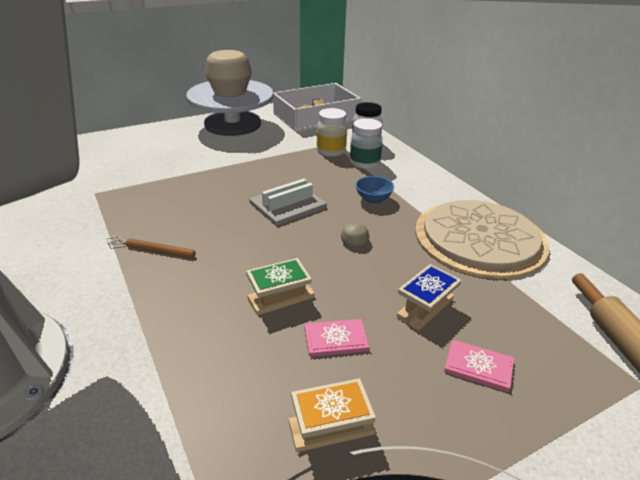

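The scene picture shows the blue tile at (222,247), the green at (343,198), the amber at (249,132), pink look-alikes at (175,222) and (280,198), and the empty rack at (437,338). The side view agrees: blue at (430,286), rack at (288,200).

```bash
cat > h.py <<'E'
import cv2,numpy as np
from scipy.spatial.transform import Rotation as R
def cloud(d,m,T):
    v,u=np.mgrid[:480,:640]
    P=np.stack([(u-m['cx'])/m['fx']*d,(v-m['cy'])/m['fy']*d,d],-1)
    return P@T[:3,:3].T+T[:3,3]
def rect(W,mask):
    mask=mask.astype(np.uint8);n,l,st,_=cv2.connectedComponentsWithStats(mask)
    i=1+np.argmax(st[1:,4]);q=W[l==i];z=np.median(q[:,2]);q=q[abs(q[:,2]-z)<.008]
    c,s,a=cv2.minAreaRect((q[:,:2]*1000).astype(np.float32))
    if s[0]<s[1]: a+=90
    return np.round(c,1),np.round(s,1),round((a+90)%180-90,1),round(z*1000,1),len(q)
def masks(p,W):
    h,s,v=[x.astype(int) for x in cv2.split(cv2.cvtColor(p,cv2.COLOR_RGB2HSV))]
    hi=(W[...,2]>.04)&(W[...,2]<.065)
    return dict(blue=hi&(h>105)&(h<130)&(s>130),green=hi&(h>45)&(h<90)&(s>100),amber=hi&(h>10)&(h<25)&(s>180),
      bars=(W[...,2]>.033)&(W[...,2]<.046)&(s<40)&(v>110), tile=hi&(W[...,2]<.056))
E
python3 - <<'E'
from h import *
from rig import arm
for n in('scene','side'):
    f=np.load(f'/tmp/{n}.npz');m=arm.camera_model(n);W=cloud(f['d'],m,m['T'])
    for k,v in masks(f['p'],W).items():
        if k=='tile':continue
        if k=='bars':
            b=np.zeros((480,640),bool)
            if n=='scene': b[280:390,390:480]=1
            else: b[170:225,245:330]=1
            v=cv2.morphologyEx((v&b).astype(np.uint8),cv2.MORPH_CLOSE,np.ones((15,15)))>0
            v&=(W[...,2]>.033)
        if v.any(): print(n,k,*rect(W,v))
E
```

```text
scene blue [ 614.4 -167. ] [74.4 45.8] 19.1 49.9 641
scene green [442.7 -45.4] [44.7 36.5] 85.8 49.8 272
scene amber [ 400.1 -289.4] [45.4 32.5] 76.4 49.6 186
scene bars [554.6 214.7] [99.6  8.4] 7.7 39.5 364
side blue [ 595.1 -173.2] [33.8 44.5] -70.4 50.4 304
side green [403.7 -43.4] [45.1 33. ] 85.2 50.6 264
side amber [ 361.8 -281.3] [46.  33.8] 77.9 50.4 647
side bars [555.1 204.6] [102.3  35.7] 6.9 38.7 479
```

Request:
{"fn": "play_rows", "kwargs": {"moves": [20, -10, 0, 0, 0, 0, 35, -17, 0, 0, 0, 0, 35, -17, 0, 0, 0, 0, 35, -17, 0, 0, 0, 0, 35, -17, 0, 0, 0, 0], "grip": 91}}

```text
t: 0.6
tool_pos: [0.338, -0.458, 0.2313]
tool_rot: [0.985, 0.173, -0.0, -0.0]
ft_force: [0.7, -0.5, -0.1]
grip_width: 0.0911
grip_force: 0.0
```

Request:
{"fn": "play_rows", "kwargs": {"moves": [35, -17, 0, 0, 0, 0, 35, -17, 0, 0, 0, 0, 35, -17, 0, 0, 0, 0, 35, -17, 0, 0, 0, 0, 35, -17, 0, 0, 0, 0]}}

```text
t: 1.1
tool_pos: [0.4735, -0.3183, 0.2313]
tool_rot: [0.985, 0.174, -0.0, -0.0]
ft_force: [0.1, -0.3, -0.4]
grip_width: 0.091
grip_force: 0.0
```

Request:
{"fn": "play_rows", "kwargs": {"moves": [35, -17, 0, 0, 0, 0, 35, -17, 0, 0, 0, 0, 35, -17, 0, 0, 0, 0, 35, -17, 0, 0, 0, 0, 30, -15, 0, 0, 0, 0]}}

```text
t: 1.6
tool_pos: [0.6051, -0.1819, 0.2312]
tool_rot: [0.985, 0.174, -0.0, -0.0]
ft_force: [-0.1, 0.4, -1.2]
grip_width: 0.0909
grip_force: 0.0
```

Request:
{"fn": "play_rows", "kwargs": {"moves": [20, -10, 0, 0, 0, 0, 0, 0, 0, 0, 0, 0, 0, 0, 0, 0, 0, 0, 0, 0, 0, 0, 0, 0, 0, 0, 0, 0, 0, 0]}}

```text
t: 2.1
tool_pos: [0.6188, -0.1683, 0.2316]
tool_rot: [0.985, 0.173, -0.0, 0.0]
ft_force: [0.3, -0.4, 0.4]
grip_width: 0.0908
grip_force: 0.0
```

```bash
cat > look.py <<'E'
from h import *
from rig import arm
import sys
s=arm.state();p,d=arm.camera('wrist');m=arm.camera_model('wrist')
T=np.eye(4);T[:3,:3]=R.from_quat(s['tool_rot']).as_matrix();T[:3,3]=s['tool_pos']
W=cloud(d,m,T@m['T_tool_cam']);M=masks(p,W)
np.savez('/tmp/w.npz',p=p,W=W)
x=T[:3,0];print(s['t'],s['tool_pos'],'yaw',np.degrees(np.arctan2(x[1],x[0])),'z',T[:3,2],s['grip_width'],s['ft_force'])
for k in sys.argv[2:]:
    v=M[k]&(d>0)
    if k=='bars': v=(cv2.morphologyEx(v.astype(np.uint8),cv2.MORPH_CLOSE,np.ones((41,41)))>0)&(W[...,2]>.033)
    if not v.any():print(k,'none');continue
    r=rect(W,v);e=np.append(r[0]/1000,0)-s['tool_pos'];print(k,*r,'tool xy mm',np.round(1000*(T[:3,:3].T@e)[:2],1))
cv2.imwrite(f'pics/{sys.argv[1]}.png',p[:,:,::-1])
E
python3 look.py w1 blue tile
```

```text
2.1 [ 0.61877914 -0.16826859  0.23160485] yaw 19.91781055483865 z [-2.92561089e-04 -1.05790479e-04 -9.99999952e-01] 0.09082123213766526 [ 0.31232197 -0.35102545  0.41497167]
blue [ 633.2 -162. ] [34.7 44.5] -71.8 49.8 1225 tool xy mm [15.8 -1. ]
tile [ 615.  -168.3] [84.5 56. ] 18.5 49.6 5207 tool xy mm [-3.5 -1.3]
```

View pics/w1.png

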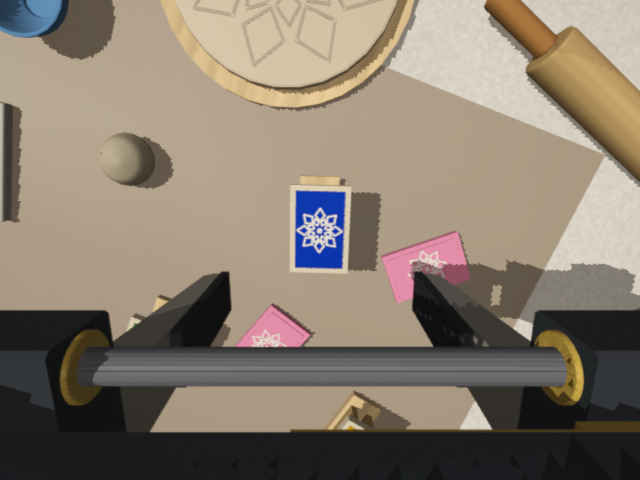

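The wrist view shows the blue tile at (320,229), clear on both sides. The fingers straddle its long edges.

Request:
{"fn": "play_rows", "kwargs": {"moves": [-3.5, -1.3, 10, 0, 0, 0.025, 0, 0, 30, 0, 0, 0, 0, 0, 35, 0, 0, 0, 0, 0, 30, 0, 0, 0, 0, 0, 20, 0, 0, 0]}}

```text
t: 2.65
tool_pos: [0.6139, -0.1673, 0.1037]
tool_rot: [0.987, 0.16, -0.001, -0.001]
ft_force: [0.2, 0.2, 0.2]
grip_width: 0.0907
grip_force: 0.0
```

Request:
{"fn": "play_rows", "kwargs": {"moves": [0, 0, 20, 0, 0, 0, 0, 0, 20, 0, 0, 0, 0, 0, 15, 0, 0, 0, 0, 0, 8, 0, 0, 0, 0, 0, 0, 0, 0, 0]}}

```text
t: 3.15
tool_pos: [0.6149, -0.1673, 0.0425]
tool_rot: [0.987, 0.161, -0.001, -0.0]
ft_force: [-0.1, 0.1, -0.5]
grip_width: 0.0909
grip_force: 0.0
```

```bash
python3 look.py w2 tile
```

```text
3.15 [ 0.61489904 -0.16728967  0.04245593] yaw 18.518765756531685 z [-1.81173277e-03  4.94511232e-04 -9.99998237e-01] 0.09086419478296891 [-0.12431805  0.06188959 -0.4709168 ]
tile [ 626.5 -164.1] [60.4 56.5] 18.5 49.6 17462 tool xy mm [12.1  0.7]
```

View pics/w2.png

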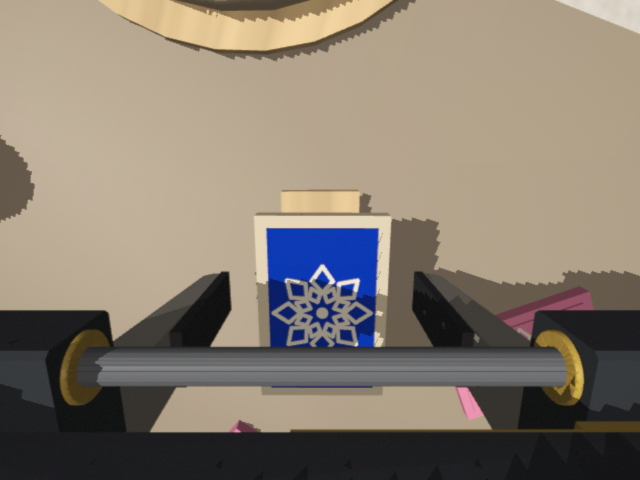

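The tile sits centred between the open fingers, with its near part hidden by the gripper. I'm closing now.

Request:
{"fn": "play_rows", "kwargs": {"moves": [0, 0, 0, 0, 0, 0, 0, 0, 0, 0, 0, 0, 0, 0, 0, 0, 0, 0, 0, 0, 0, 0, 0, 0, 0, 0, 0, 0, 0, 0], "grip": 50, "grip_force": 15}}

```text
t: 3.7
tool_pos: [0.6159, -0.1674, 0.0439]
tool_rot: [0.987, 0.161, 0.0, 0.0]
ft_force: [-0.9, 1.2, 1.9]
grip_width: 0.0555
grip_force: 15.0
```

Request:
{"fn": "play_rows", "kwargs": {"moves": [0, 0, 0, 0, 0, 0, 0, 0, 0, 0, 0, 0, 0, 0, 0, 0, 0, 0, 0, 0, 0, 0, 0, 0, 0, 0, 0, 0, 0, 0]}}

```text
t: 4.2
tool_pos: [0.616, -0.1673, 0.0439]
tool_rot: [0.987, 0.161, 0.0, 0.0]
ft_force: [-1.6, 0.6, 5.5]
grip_width: 0.0556
grip_force: 15.0
```

Request:
{"fn": "play_rows", "kwargs": {"moves": [0, 0, -2, 0, 0, 0, 0, 0, -4, 0, 0, 0, 0, 0, -8, 0, 0, 0, 0, 0, -12, 0, 0, 0, 0, 0, -15, 0, 0, 0]}}

```text
t: 4.7
tool_pos: [0.6156, -0.1673, 0.0855]
tool_rot: [0.987, 0.161, -0.0, -0.0]
ft_force: [0.3, 0.5, -0.9]
grip_width: 0.0556
grip_force: 15.0
```

Request:
{"fn": "play_rows", "kwargs": {"moves": [0, 0, -20, 0, 0, 0, 0, 0, -25, 0, 0, 0, 0, 0, -20, 0, 0, 0, 0, 0, -8, 0, 0, 0, 0, 0, 0, 0, 0, 0]}}

```text
t: 5.2
tool_pos: [0.6167, -0.1676, 0.1596]
tool_rot: [0.987, 0.161, 0.001, 0.001]
ft_force: [-0.0, 1.1, -1.3]
grip_width: 0.0555
grip_force: 15.0
```

```bash
python3 look.py w3
python3 - <<'E'
from rig import arm
import numpy as np
from scipy.spatial.transform import Rotation as R
s=arm.state();print(s['grip_width'],s['grip_force'],s['ft_force'])
f=np.load('/tmp/w.npz');W=f['W'];p=f['p'].astype(int)
Rm=R.from_quat(s['tool_rot']).as_matrix();L=((W-s['tool_pos'])@Rm)*1000
m=(abs(L[...,2])<25)&(L[...,0]>16)&(abs(L[...,1])<26)
q=L[m];A=np.c_[q[:,:2],np.ones(len(q))];print('tile plane in tool',np.linalg.lstsq(A,q[:,2],rcond=None)[0],'xmax',np.percentile(q[:,0],99.5),len(q))
e=np.array([.5555,.2045,s['tool_pos'][2]])-s['tool_pos'];print(1000*Rm.T@e)
E
```

```text
5.2 [ 0.61665286 -0.167581    0.15959028] yaw 18.55082368641365 z [ 3.05615047e-03 -8.13463459e-04 -9.99994999e-01] 0.05554962212497305 [-0.04267324  1.09660808 -1.27668099]
0.055790778125194083 14.998822510242462 [ 0.47388614  0.01595134 -1.50897355]
tile plane in tool [ 1.03827798e-01 -5.58273688e-03 -9.66758337e+00] xmax 41.792034828889854 7817
[ 6.10384468e+01 -3.71754674e+02 -1.70874108e-01]
```

View pics/w3.png

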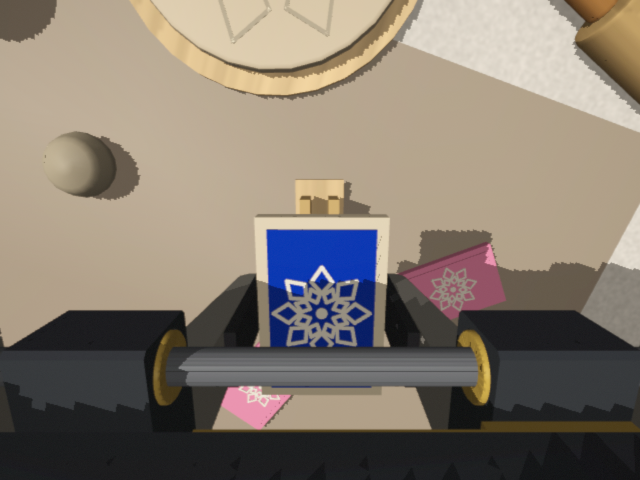

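The tile is held level and centred by its long edges, with its stand now empty below at (320,195). I'm carrying it to the rack.

Request:
{"fn": "play_rows", "kwargs": {"moves": [1, -8, 0, 0, 0, 0, 3, -18, 0, 0, 0, 0, 5, -28, 0, 0, 0, 0, 6, -34, 0, 0, 0, 0, 6, -34, 0, 0, 0, 0]}}

```text
t: 5.75
tool_pos: [0.5956, -0.0427, 0.1566]
tool_rot: [0.987, 0.161, -0.001, -0.0]
ft_force: [0.7, 1.2, -1.7]
grip_width: 0.0559
grip_force: 15.0
```

Request:
{"fn": "play_rows", "kwargs": {"moves": [6, -34, 0, 0, 0, 0, 6, -34, 0, 0, 0, 0, 6, -34, 0, 0, 0, 0, 6, -34, 0, 0, 0, 0, 6, -34, 0, 0, 0, 0]}}

```text
t: 6.25
tool_pos: [0.5695, 0.1282, 0.1567]
tool_rot: [0.987, 0.161, -0.001, -0.0]
ft_force: [-0.1, -0.4, -0.9]
grip_width: 0.0561
grip_force: 15.0
```

Request:
{"fn": "play_rows", "kwargs": {"moves": [5, -34, 0, 0, 0, 0, 3, -26, 0, 0, 0, 0, 2, -14, 0, 0, 0, 0.03, 0, -6, 0, 0, 0, 0.06, 0, 0, 0, 0, 0, 0.06]}}

```text
t: 6.75
tool_pos: [0.5535, 0.2068, 0.1566]
tool_rot: [0.996, 0.087, -0.001, 0.0]
ft_force: [-0.7, -0.3, -1.1]
grip_width: 0.0558
grip_force: 15.0
```

Request:
{"fn": "play_rows", "kwargs": {"moves": [0, 0, 0, 0, 0, 0.04, 0, 0, 0, 0, 0, 0, 0, 0, 0, 0, 0, 0, 0, 0, 0, 0, 0, 0, 0, 0, 0, 0, 0, 0]}}

```text
t: 7.25
tool_pos: [0.5552, 0.2049, 0.1574]
tool_rot: [0.998, 0.067, -0.0, 0.0]
ft_force: [0.8, -0.6, -1.4]
grip_width: 0.0557
grip_force: 15.0
```

```bash
python3 look.py w4 bars
cat > chk.py <<'E'
from rig import arm
import numpy as np,cv2
from h import *
s=arm.state()
f=np.load('/tmp/w.npz');W=f['W']
Rm=R.from_quat(s['tool_rot']).as_matrix();L=((W-s['tool_pos'])@Rm)*1000
for a in range(16,46,4):
    m=(L[...,2]>-15)&(L[...,2]<8)&(L[...,0]>a)&(L[...,0]<a+4)&(abs(L[...,1])<24)
    if m.any():print(a,m.sum(),np.round(np.median(L[m],0),1))
E
python3 chk.py
python3 - <<'E'
from h import *
from rig import arm
for n in('scene','side'):
    p,d=arm.camera(n);m=arm.camera_model(n);W=cloud(d,m,m['T'])
    v=masks(p,W)['bars']; q=W[v&(W[...,0]>.45)&(W[...,0]<.66)&(W[...,1]>.15)&(W[...,1]<.26)]
    if len(q)>50: print(n,len(q),cv2.minAreaRect((q[:,:2]*1000).astype(np.float32)))
E
```

```text
7.25 [0.55519811 0.20488149 0.15744896] yaw 7.695754153414982 z [-2.77146327e-04 -3.94672481e-05 -9.99999961e-01] 0.055716885059222565 [ 0.80510345 -0.62807815 -1.36860891]
bars [593.3 196.3] [26.9  7.6] 8.1 39.3 404 tool xy mm [36.7 13.6]
16 1012 [18.   0.1 -5.8]
20 1027 [22.   0.1 -5.7]
24 1032 [26.   0.1 -5.8]
28 1064 [30.  -0.3 -5.7]
32 1145 [34.1  0.5 -5.7]
36 1108 [38.  -0.1 -4.3]
40 685 [40.9 -0.3 -3. ]
scene 453 ((574.773193359375, 206.2235107421875), (63.23902130126953, 30.131521224975586), 7.557148456573486)
side 485 ((554.236572265625, 203.70199584960938), (102.69384765625, 36.080657958984375), 7.328960418701172)
```

View pics/w4.png

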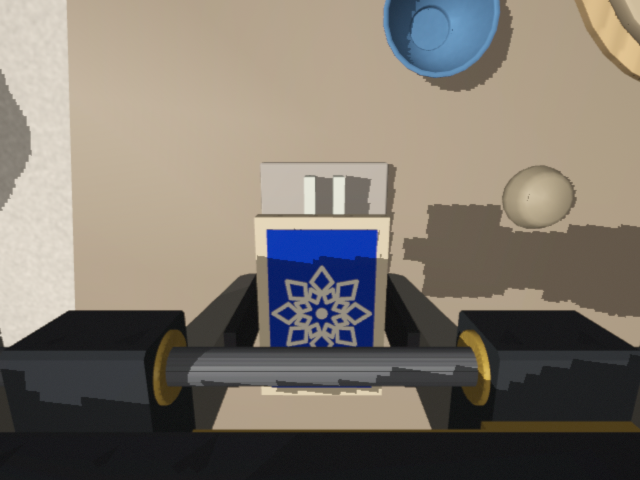

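Bars at columns 304–345 appear just ahead of the tile's far edge, nearly centred with it and aligned. The tile is level in the grip. I'll shift about 2 mm and lower.

Request:
{"fn": "play_rows", "kwargs": {"moves": [0, 2, 8, 0, 0, 0, 0, 0, 20, 0, 0, 0, 0, 0, 25, 0, 0, 0, 0, 0, 22, 0, 0, 0, 0, 0, 14, 0, 0, 0]}}

```text
t: 7.9
tool_pos: [0.5547, 0.2023, 0.0665]
tool_rot: [0.998, 0.067, -0.001, 0.0]
ft_force: [-0.1, 0.6, -1.8]
grip_width: 0.0559
grip_force: 15.0
```

Request:
{"fn": "play_rows", "kwargs": {"moves": [0, 0, 10, 0, 0, 0, 0, 0, 6, 0, 0, 0, 0, 0, 3, 0, 0, 0, 0, 0, 1, 0, 0, 0, 0, 0, 0, 0, 0, 0]}}

```text
t: 8.4
tool_pos: [0.556, 0.203, 0.0491]
tool_rot: [0.998, 0.067, 0.0, -0.0]
ft_force: [-0.5, -1.2, -0.2]
grip_width: 0.0556
grip_force: 15.0
```

Request:
{"fn": "play_rows", "kwargs": {"moves": [0, 0, 1, 0, 0, 0, 0, 0, 0.5, 0, 0, 0, 0, 0, 0.5, 0, 0, 0, 0, 0, 0, 0, 0, 0, 0, 0, 0, 0, 0, 0]}}

```text
t: 8.9
tool_pos: [0.5557, 0.2028, 0.0466]
tool_rot: [0.998, 0.067, 0.0, -0.0]
ft_force: [-0.5, -0.6, -0.7]
grip_width: 0.0556
grip_force: 15.0
```

Request:
{"fn": "play_rows", "kwargs": {"moves": [0, 0, 0.5, 0, 0, 0, 0, 0, 0.5, 0, 0, 0, 0, 0, 0.5, 0, 0, 0, 0, 0, 0, 0, 0, 0, 0, 0, 0, 0, 0, 0]}}

```text
t: 9.4
tool_pos: [0.5557, 0.2028, 0.045]
tool_rot: [0.998, 0.067, -0.0, 0.0]
ft_force: [0.1, 0.5, -1.6]
grip_width: 0.0556
grip_force: 15.0
```

Request:
{"fn": "play_rows", "kwargs": {"moves": [0, 0, 0.5, 0, 0, 0, 0, 0, 0.5, 0, 0, 0, 0, 0, 0, 0, 0, 0, 0, 0, 0, 0, 0, 0, 0, 0, 0, 0, 0, 0]}}

```text
t: 9.9
tool_pos: [0.5557, 0.2028, 0.0441]
tool_rot: [0.998, 0.067, -0.0, -0.0]
ft_force: [0.5, -0.3, -1.9]
grip_width: 0.0561
grip_force: 15.0
```

Request:
{"fn": "play_rows", "kwargs": {"moves": [0, 0, 0.5, 0, 0, 0, 0, 0, 0.3, 0, 0, 0, 0, 0, 0, 0, 0, 0, 0, 0, 0, 0, 0, 0, 0, 0, 0, 0, 0, 0]}}

```text
t: 10.4
tool_pos: [0.5557, 0.2029, 0.0439]
tool_rot: [0.998, 0.067, 0.0, -0.0]
ft_force: [-2.6, -0.4, 5.9]
grip_width: 0.0559
grip_force: 15.0
```

Contact is felt (+5.9 N, and z has stopped falling). I'm easing the grip, then opening.

Request:
{"fn": "play_rows", "kwargs": {"moves": [0, 0, -0.3, 0, 0, 0, 0, 0, 0, 0, 0, 0, 0, 0, 0, 0, 0, 0, 0, 0, 0, 0, 0, 0, 0, 0, 0, 0, 0, 0], "grip_force": 4}}

```text
t: 10.9
tool_pos: [0.5558, 0.2029, 0.0438]
tool_rot: [0.998, 0.067, 0.0, -0.0]
ft_force: [-1.0, -0.9, 4.7]
grip_width: 0.0558
grip_force: 4.0
```

Request:
{"fn": "play_rows", "kwargs": {"moves": [0, 0, 0, 0, 0, 0, 0, 0, 0, 0, 0, 0, 0, 0, 0, 0, 0, 0, 0, 0, 0, 0, 0, 0, 0, 0, 0, 0, 0, 0], "grip": 85}}

```text
t: 11.4
tool_pos: [0.5557, 0.2028, 0.0435]
tool_rot: [0.998, 0.067, -0.0, 0.0]
ft_force: [0.4, 0.1, -0.5]
grip_width: 0.0852
grip_force: 0.0
```

Request:
{"fn": "play_rows", "kwargs": {"moves": [0, 0, 0, 0, 0, 0, 0, 0, 0, 0, 0, 0, 0, 0, -3, 0, 0, 0, 0, 0, -8, 0, 0, 0, 0, 0, -15, 0, 0, 0]}}

```text
t: 11.9
tool_pos: [0.5551, 0.2026, 0.0698]
tool_rot: [0.998, 0.067, -0.001, 0.0]
ft_force: [-0.4, 0.5, 0.3]
grip_width: 0.0847
grip_force: 0.0
```

Request:
{"fn": "play_rows", "kwargs": {"moves": [0, 0, -25, 0, 0, 0, 0, 0, -35, 0, 0, 0, 0, 0, -35, 0, 0, 0, 0, 0, -25, 0, 0, 0, 0, 0, -10, 0, 0, 0]}}

```text
t: 12.4
tool_pos: [0.5571, 0.2033, 0.2037]
tool_rot: [0.998, 0.067, 0.003, -0.001]
ft_force: [0.5, 0.6, 0.0]
grip_width: 0.085
grip_force: 0.0
```

Request:
{"fn": "play_rows", "kwargs": {"moves": [0, 0, 0, 0, 0, 0, 0, 0, 0, 0, 0, 0, 0, 0, 0, 0, 0, 0, 0, 0, 0, 0, 0, 0, 0, 0, 0, 0, 0, 0]}}

```text
t: 12.9
tool_pos: [0.5553, 0.2027, 0.1986]
tool_rot: [0.998, 0.067, -0.001, 0.0]
ft_force: [0.8, 0.6, -0.3]
grip_width: 0.0852
grip_force: 0.0
```

```bash
python3 look.py w5 tile bars
```

```text
12.9 [0.55526826 0.20266033 0.19858047] yaw 7.6641220191111055 z [-1.58284033e-03 -5.80062153e-04 -9.99998579e-01] 0.08522385016091366 [ 0.75073375  0.59041144 -0.25066107]
tile [554.7 202.1] [84.6 56.1] 7.5 49.6 6287 tool xy mm [-0.3  0.4]
bars [600.8 208.5] [ 9.  29.2] -82.4 39.4 230 tool xy mm [46.2  0.2]
```

View pics/w5.png

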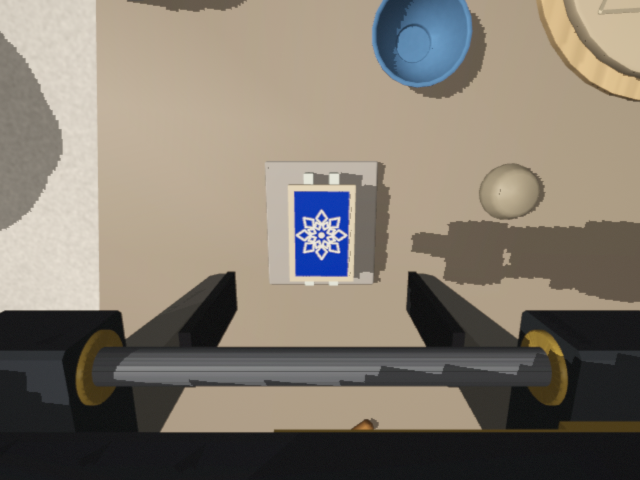

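The tile lies glaze up at (321,234), centred and lengthwise on the bars to within about 1 mm. The gripper is clear.

```bash
python3 -c "
from rig import arm
print(arm.sign_off())"
```

```text
the job is handed in; nothing more can be done
None
```

The blue tile is on the kiln rack, glaze up, about 1 mm off centre and aligned with the bars; it was held by its edges only, and the job was handed in at about 13 s (no verdict came back).

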